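# Rock a tight battery pack out of a bench scale

## Robot

A 7-joint arm with a two-finger parallel gripper is mounted at the origin on the work surface. World frame = base frame: x ahead of the robot, y to its left, z up, the work surface at z = 0. Lengths are in m, angles in rad, forces in N, time in s.
With the tool pointing down it reaches from about 0.35 to 0.9 m from the base axis. Payload 19.9 kg.
Tool frame: the origin (TCP) lies between the finger pads, 19 mm behind the fingertips; this is the grasp point; z points along the fingers, y is the line along which they close (so a half turn about z gives the same grasp; the last joint's range is limited). The gripper opens to 94 mm and grips with 3 to 60 N. Pads are 16 mm wide; open, the fingers measure 119 mm over their backs; the gripper's body (75 mm by 177 mm) begins 78 mm behind the grasp point.
Start: joints at [-1.23, 0.417, -0.01, 1.614, 0.005, 1.111, -0.053], TCP at [0.233, 0.58, 0.224] pointing down, gripper open.
Joint ranges: [-2.81, 2.81], [-0.39, 2.02], [-1.27, 1.25], [0.06, 2.57], [-1.19, 4.33], [0.19, 2], [-2.82, 2.82]. Speed limits (rad/s): [1.89, 1.89, 2.39, 2.39, 3.01, 3.01, 3.01].

## Interface

Orientations are given as a 3x3 rotation matrix whose columns are the frame's x, y, z axes.
In Python, from rig import robot, grab_frame, camera_info, recognise, cut_out, tip_of, readout gives the robot as it stands. Calls block until the motion is done:
- robot.move_ptp(position, orientation): joint-space move of the TCP to a pose.
- robot.move_linear(position, velocity=0.15, frame=None, threshold=None): straight line of the TCP; frame=None keeps the orientation; velocity is the mean speed in m/s. With threshold (N) it stops when the force on the tool has changed by that much, and returns True; else False.
- robot.goto_joints(angles): joint-space move.
- robot.gripper_to(opening): finger opening in m; the grip force is fixed at half the most; returns when the fingers have stopped.
- robot.pause(seconds).
- robot.ik(position, orientation): joint angles nearest the present ones, or None.
- grab_frame(name): name is "side" or "top"; returns (picture, depth): 420x560x3 uint8, red, green, blue; 420x560 float32, m along the optical axis (not along the pixel's ray), 0 where there is no reading.
- camera_info(name): a dict with "fx", "fy", "cx", "cy" (pixels), "rvec" (rotation vector, rad) and "tvec" (3), from world to camera coordinates, as OpenCV has them. Camera axes: x right, y down, z forward; pixel columns grow to the right and rows downward; lengths in m; the calibration is good to about 2 mm. A picture is of the moment at which its call begins. camera_info takes no time and is no camera call.
A pose or a line that the arm cannot do raises robot.PlanningError and nothing moves.
- robot.sign_off(): hands the job in; it is judged then, once.
Trained networks look in the newest picture that a camera, given by its name, has taken for a name from the list of things; names that differ only in an ending like _2 or _b are one class to them, and where a whole thing is asked for, a point or a joint stands for the part that bears it (a point fixed in the world has none). Each returns a list of dicts, best first, with "p" (0 to 1); they miss things now and then, are a little off and sometimes report something else, mostly with a low value. They report only what shows in the picture. A call takes as long as a camera call.
- recognise(camera, query): "pixel" ([row, column] in pixels, amid what is visible of it).
- cut_out(camera, query): "pixels" (420x560 bool, what is visible of it) and "pixel" ([row, column] in pixels, amid what is visible of it).
- tip_of(camera, query): "pixel" ([row, column] in pixels: a listed point, or the origin of a listed thing).
Readings, each from a call of its own:
- readout.get_time(): time.
- readout.get_qpos(): joint angles.
- readout.get_joint_vel(): joint speeds.
- readout.get_effort(): joint torques, N m.
- readout.get_ee_pos(): TCP position.
- readout.get_tool_rot(): TCP orientation.
- readout.get_force(): force on the tool from outside, world axes, zero at the start.
- readout.get_moment(): the same for the moment, N m.
- readout.get_opening(): finger opening in m.
- readout.get_grasp_force(): force on a finger pad.
Only numpy, scipy, OpenCV 4.12 (cv2) and the standard library are available. Lean on these libraries where they do the work, as an engineer would, in place of code of your own. Each camera call takes 0.05 s, during which the arm holds its last target. There are 200 camera calls.

## Task

The food-bank scale's battery is flat: with the screwdriver turn both slotted steel retainers about a quarter turn anticlockwise so that their red tongues are clear of the battery pack, and stand the screwdriver back in its wooden stand. Then grip the pack by its orange fin and rock it sideways, left and right, several times while easing it up a little with each swing until it frees: do not pull it straight, as the scale must stay standing in its place on the bench. Finish while still holding the pack, upright and still, just clear of its bay, about 25 mm above the deck; leave the can, the jar and the drink carton alone.

Things in the scene. Friction and masses are not known exactly. Their poses are not given: they have to be found in the camera images.
- scale: White bench scale, 260 (x) x 290 (y) x 70 mm, 4 kg, standing loose on rubber feet, platter off. Origin on the bench under its middle; +x from its keypad front to its back. The flat deck is 70 mm above the bench, with the battery bay in it; four platter posts, 20 mm thick, rise 34 mm over the deck at (x, y) = (-58 or 113, +-115) mm.
- springs (a point): Point in the bay midway between the springs, 21 mm below the deck. A straight pull takes about 48 N, more than the scale weighs. Rolled about the x axis through this point (top to +-y; 0.10 rad each way fits) the pack slides easily: each 0.2 rad swing lets it rise about 3 mm with little pull. It is free of the springs once 15 to 19 mm up.
- bay (a point): Centre of the bay's mouth at deck height, 25 mm behind the scale's middle; axes as the scale's. The bay is 74 (x) x 38 (y) mm and 36 mm deep. Two bulged copper springs, pushing with about 40 N each, squeeze the seated pack from its left and right (+-y) faces.
- pack: Battery pack, 0.35 kg: black block 70 (x) x 32 (y) x 37.5 mm (z). Origin at the centre of its underside. Seated, its underside is 36 mm below the deck and its top 1.5 mm above it, axes as the scale's. On top stands an orange grip fin, 36 (x) x 12 (y) x 26 mm high, to be pinched from above across y.
- pack_grip (a point): Point in the middle of the orange fin, 59.5 mm above the pack's underside and 22 mm above its black top (with the tool frame's origin here the fingertips just clear the top).
- latch_near (a joint): Angle of the front (-x end) retainer, rad: 0 = tongue lies over the pack's end, grows anticlockwise seen from above, stop at 1.45. The pack is clear of the tongue beyond 1.15. Turning friction about 0.06 N m; it stays where it is left.
- latch_far (a joint): The same for the back (+x end) retainer.
- latch_near_slot (a point): Front retainer: top of its steel slotted head, on its turning axis, 52 mm in front of the bay's centre, 12.5 mm above the deck. Head 26 mm across; the slot, 5 mm wide (mouth chamfered to 9) and 6.5 mm deep, runs right across it along this point's x axis, which turns with it and points along the 26 mm red tongue (at joint 0 towards the pack).
- latch_far_slot (a point): The same for the back retainer, 52 mm behind the bay's centre; its x axis also points along its tongue, at joint 0 towards the pack (-x of the scale).
- driver: Wide flat-blade screwdriver, 142 mm long, 0.12 kg, standing blade down in the stand. Origin at the middle of the blade's tip, z up towards the handle. Blade 16 mm wide along x and 2 mm thick along y; round shank 8 mm in diameter; red square handle 28 x 28 mm (faces across x and y) from 60 to 142 mm above the tip, with a round black guard 38 mm in diameter and 4 mm thick at its lower end.
- stand: Wooden tool stand, 80 x 80 x 62 mm, fixed. Origin on the bench under its middle. A vertical through hole 25 mm in diameter with a 1.5 mm chamfer is at its centre; the driver's guard rests on the top (tip 2 mm above the bench).
- can: Food can, 74 mm in diameter, 108 mm tall; origin at the centre of its underside. To be left alone.
- jar: Glass jar with a red lid, 66 mm in diameter, 100 mm tall; origin at the centre of its underside. To be left alone.
- carton_milk: Blue and white drink carton, 60 x 60 x 120 mm; origin at the centre of its underside. To be left alone.

How it is judged:
By the outcome, as a careful person would: the job done as asked, in the order asked, and still so for the second after the job is handed in, while the arm keeps its last pose, push and grip.
It also fails if it takes over 67 s, if anything falls off the work surface, if the arm or the gripper's body presses on something with over 40 N, if the wrist force passes 120 N, or if a joint passes its speed limit or range.

## Working session

There is one attempt and no reset: what is moved stays moved. The work goes in short steps, each a Python script; the robot and the scene stay as the last script left them, time stands still between calls to the robot, and variables do not carry over. Pictures are saved under pics/ and viewed, at most 10 in all, crops included, and the job is handed in when it is done.

```bash
ls; mkdir -p pics; python3 - <<'E'
from rig import *
import cv2,numpy as np
print(readout.get_time(),readout.get_ee_pos(),readout.get_tool_rot())
for n in("side","top"):
    p,d=grab_frame(n); cv2.imwrite(f"pics/{n}0.png",p[:,:,::-1]); np.save(f"{n}0.npy",d); print(n,camera_info(n))
    for q in["driver","stand","pack_grip","latch_near_slot","latch_far_slot","bay","scale","springs","pack"]:
        print(q,[(np.round(r["pixel"],1),round(r["p"],2)) for r in tip_of(n,q)[:2]])
E
```

```text
pics
rig.py
0.0 [0.2327368  0.5796711  0.22361413] [[-9.28010713e-01  3.72553333e-01 -3.61473281e-04]
 [ 3.72553495e-01  9.28009984e-01 -1.16760068e-03]
 [-9.95427098e-05 -1.21821407e-03 -9.99999253e-01]]
side {'fx': 390.7260603021624, 'fy': 390.7260603021624, 'cx': 279.2381351797752, 'cy': 206.8079692153281, 'rvec': array([ 2.20216168, -0.94599989,  0.40772069]), 'tvec': array([-0.37000689,  0.29769043,  0.66385673])}
driver [(array([314.2, 373.6]), 0.59)]
stand [(array([314.8, 373.8]), 0.91)]
pack_grip [(array([187.1, 278.4]), 0.85)]
latch_near_slot [(array([196.2, 262.5]), 0.46)]
latch_far_slot [(array([178.4, 298.2]), 0.7)]
bay [(array([192., 281.]), 0.76)]
scale [(array([219. , 272.6]), 0.75), (array([203.5, 280.1]), 0.59)]
springs [(array([201.2, 281.5]), 0.58)]
pack [(array([207.3, 277. ]), 0.64)]
top {'fx': 411.60866114413807, 'fy': 411.60866114413807, 'cx': 277.3162923772903, 'cy': 208.28554399943394, 'rvec': array([ 2.19905668, -2.18426242,  0.09052817]), 'tvec': array([-0.00445531,  0.53151496,  0.90101861])}
driver [(array([233.4, 414.2]), 0.81)]
stand [(array([229.9, 410.7]), 0.92), (array([196.8, 273.1]), 0.15)]
pack_grip [(array([192.5, 272.3]), 0.79), (array([177.5, 148.9]), 0.69)]
latch_near_slot [(array([221.5, 271.7]), 0.46), (array([202.9, 276.6]), 0.35)]
latch_far_slot [(array([174.1, 282.5]), 0.62)]
bay [(array([203.9, 274.3]), 0.82)]
scale [(array([209.2, 274.2]), 0.81)]
springs [(array([203. , 276.1]), 0.76)]
pack [(array([200.2, 273.9]), 0.82), (array([177. , 280.6]), 0.26)]
```

View pics/side0.png

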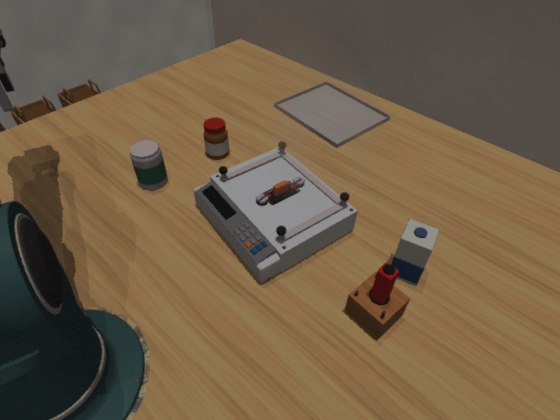

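View pics/top0.png

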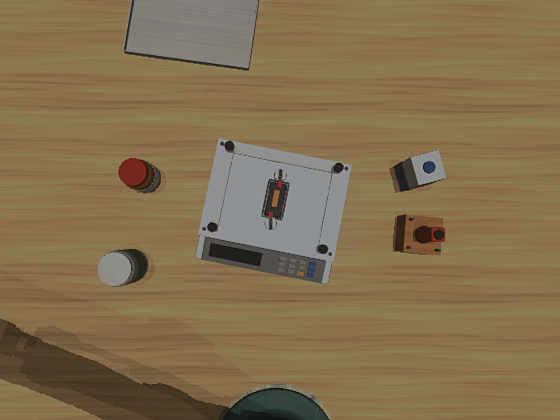

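```bash
cat > h.py <<'E'
from rig import *
import cv2,numpy as np
def cam(n):
    c=camera_info(n);R,_=cv2.Rodrigues(c["rvec"]);K=np.array([[c["fx"],0,c["cx"]],[0,c["fy"],c["cy"]],[0,0,1.]])
    return K,R,np.array(c["tvec"])
def tri(ps,pt):
    P=[];u=[]
    for n,p in(("side",ps),("top",pt)):
        K,R,t=cam(n);P.append(K@np.c_[R,t]);u.append(np.array([p[1],p[0]],float))
    X=cv2.triangulatePoints(P[0],P[1],u[0],u[1])[:,0];return X[:3]/X[3]
def onplane(n,p,z):
    K,R,t=cam(n);d=R.T@np.linalg.solve(K,[p[1],p[0],1]);o=-R.T@t
    return o+d*(z-o[2])/d[2]
def cloud(n,d):
    K,R,t=cam(n);v,u=np.indices(d.shape)
    c=np.stack([(u-K[0,2])/K[0,0]*d,(v-K[1,2])/K[1,1]*d,d],-1)
    X=(c-t)@R; X[d==0]=np.nan; return X
def proj(n,X):
    K,R,t=cam(n);c=(np.atleast_2d(X)@R.T+t)@K.T;return (c[:,:2]/c[:,2:])[:,::-1]
E
python3 - <<'E'
from h import *
np.set_printoptions(precision=4,suppress=True)
D=dict(driver=((314.2,373.6),(233.4,414.2)),stand=((314.8,373.8),(229.9,410.7)),grip=((187.1,278.4),(192.5,272.3)),near=((196.2,262.5),(221.5,271.7)),far=((178.4,298.2),(174.1,282.5)),bay=((192,281),(203.9,274.3)),scale=((219,272.6),(209.2,274.2)),spr=((201.2,281.5),(203,276.1)),pack=((207.3,277),(200.2,273.9)))
for k,(a,b) in D.items(): print(k,tri(a,b))
for n in("side","top"):
    print(n,-cam(n)[1].T@cam(n)[2])
E
```

```text
driver [ 0.4773 -0.3138 -0.0022]
stand [ 0.4858 -0.3116 -0.0183]
grip [0.5577 0.0135 0.0747]
near [0.4987 0.012  0.0864]
far [ 0.5963 -0.0091  0.0906]
bay [0.5401 0.0028 0.0768]
scale [ 0.5294  0.0077 -0.008 ]
spr [0.543  0.0002 0.0473]
pack [0.5473 0.0091 0.0185]
side [ 0.0594 -0.4393  0.6854]
top [0.4671 0.0104 0.936 ]
```

The side view shows the scale at about (205,275), with the orange fin at (187,280), and the red driver in its stand at (290,380). In the top view the fin is at (198,276), the retainers at (175,281) and (222,270), and the driver at (235,438). Next I'll take enlarged crops.

```bash
python3 - <<'E'
import cv2,numpy as np
s=cv2.imread("pics/side0.png");t=cv2.imread("pics/top0.png")
def c(im,r,cc,h,w): return cv2.resize(cv2.convertScaleAbs(im[r:r+h,cc:cc+w],alpha=1.6),(400,300),interpolation=cv2.INTER_CUBIC)
a=np.vstack([np.hstack([c(t,168,236,60,80),c(t,205,385,60,80)]),np.hstack([c(s,160,240,60,80),c(s,255,335,90,120)])])
cv2.imwrite("pics/crops0.png",a)
E
python3 - <<'E'
from h import *
np.set_printoptions(precision=4,suppress=True)
for n in("top","side"):
    d=np.load(n+"0.npy");X=cloud(n,d)
    grab_frame(n)
    for q in["scale","driver","stand","pack","latch_near","latch_far","carton_milk"]:
        r=cut_out(n,q)[:1]
        if not r: print(n,q,None);continue
        m=r[0]["pixels"];np.save(f"m_{n}_{q}.npy",m);P=X[m];P=P[~np.isnan(P[:,0])]
        print(n,q,round(r[0]["p"],2),m.sum(),np.round(r[0]["pixel"],1),np.nanmedian(P,0),np.nanpercentile(P[:,2],[2,50,98]))
E
```

```text
top scale 0.68 15967 [211.2 271.9] [0.5184 0.0107 0.0682] [0.0567 0.0682 0.0829]
top driver 0.85 425 [235.6 429.5] [ 0.4744 -0.2995  0.1316] [0.0632 0.1316 0.147 ]
top stand 0.71 1275 [234. 413.] [ 0.4758 -0.2905  0.0598] [0.0026 0.0598 0.071 ]
top pack 0.85 476 [198.3 271.5] [0.5454 0.0047 0.0704] [0.0531 0.0704 0.0971]
top latch_near 0.65 143 [220.2 270.7] [0.4987 0.0149 0.0781] [0.0715 0.0781 0.0843]
top latch_far 0.56 124 [175.7 280. ] [ 0.5947 -0.0054  0.0778] [0.0717 0.0778 0.083 ]
top carton_milk 0.92 1460 [170.7 420.8] [ 0.6056 -0.2882  0.117 ] [0.0017 0.117  0.1242]
side scale 0.83 12366 [211.4 272.2] [ 0.4927 -0.0311  0.0702] [0.0197 0.0702 0.0918]
side driver 0.93 768 [282.4 382.9] [ 0.4634 -0.3151  0.1175] [0.0654 0.1175 0.1482]
side stand 0.78 2145 [310.  372.2] [ 0.4477 -0.3224  0.0613] [0.0021 0.0613 0.0688]
side pack 0.73 381 [192.5 279.8] [ 0.5437 -0.0013  0.0733] [0.0681 0.0733 0.0991]
side latch_near 0.63 116 [198.5 262.4] [0.4956 0.0116 0.0805] [0.0733 0.0805 0.0848]
side latch_far 0.53 107 [181.  295.8] [ 0.5938 -0.0062  0.0799] [0.073  0.0799 0.0846]
side carton_milk 0.57 1929 [252.2 414.6] [ 0.5865 -0.3112  0.1007] [0.0034 0.1007 0.126 ]
```

View pics/crops0.png

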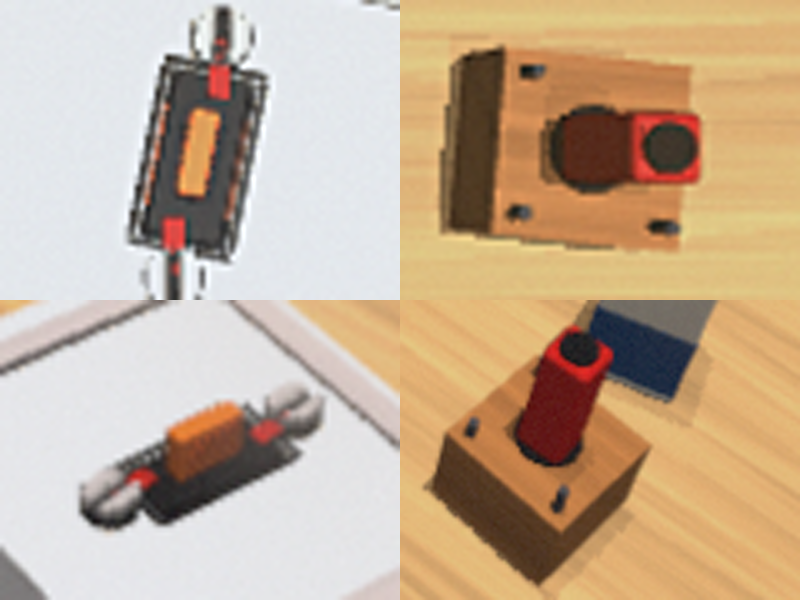

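The crops show both slots running nearly along world x (image vertical) while the pack is yawed about -12°. The driver stands upright, its handle faces roughly along the image axes, with the top cap at top view (234.6,438.6) and side view (270,388.4).

```bash
python3 - <<'E'
from h import *
np.set_printoptions(precision=4,suppress=True)
I={n:cv2.imread(f"pics/{n}0.png").astype(float) for n in("side","top")}
X={n:cloud(n,np.load(n+"0.npy")) for n in I}
print("drv top",tri((270,388.4),(234.6,438.6)),"guard top-only",onplane("top",(234.6,423),.066))
# deck rect
P=X["top"][np.load("m_top_scale.npy")];P=P[(P[:,2]>.06)&(P[:,2]<.08)]
r=cv2.minAreaRect((P[:,:2]*1000).astype(np.float32));print("deck rect",r)
# hsv objs
fin={};
for n in I:
    hsv=cv2.cvtColor(I[n].astype(np.uint8),cv2.COLOR_BGR2HSV)
    roi=np.zeros(hsv.shape[:2],bool)
    c=(198,276) if n=="top" else (187,280); roi[c[0]-32:c[0]+33,c[1]-32:c[1]+33]=1
    org=roi&(hsv[...,0]>6)&(hsv[...,0]<20)&(hsv[...,1]>140)&(hsv[...,2]>70)
    red=roi&((hsv[...,0]<=4)|(hsv[...,0]>=174))&(hsv[...,1]>140)&(hsv[...,2]>60)
    k,l,st,ce=cv2.connectedComponentsWithStats(org.astype(np.uint8));i=1+st[1:,4].argmax();m=l==i
    print(n,"orange",st[i,4],ce[i][::-1],"z max",np.nanpercentile(X[n][m][:,2],[50,90]))
    if n=="top":
        pts=np.array([onplane(n,p,.096)[:2] for p in np.argwhere(m)]);print("fin c",pts.mean(0),cv2.minAreaRect((pts*1000).astype(np.float32)),end=" ")
        w=np.linalg.svd(pts-pts.mean(0))[2][0];print("yaw",np.arctan2(*w[::-1]))
    k,l,st,ce=cv2.connectedComponentsWithStats(red.astype(np.uint8))
    for i in range(1,k):
        if st[i,4]>2: print(" red",st[i,4],ce[i][::-1],onplane(n,ce[i][::-1],.079))
    # latch heads: bright high points
    dk=(I[n].max(2)<70)&((X[n][...,2]>.093)&(X[n][...,2]<.115))
    k,l,st,ce=cv2.connectedComponentsWithStats(dk.astype(np.uint8))
    for i in range(1,k):
        if st[i,4]>12: print(" post",st[i,4],ce[i][::-1],onplane(n,ce[i][::-1],.104),np.nanmean(X[n][l==i],0))
# stand top
m=X["top"];s=np.load("m_top_stand.npy")|np.load("m_top_driver.npy");P=m[s];P=P[(P[:,2]>.055)&(P[:,2]<.067)]
print("stand rect",cv2.minAreaRect((P[:,:2]*1000).astype(np.float32)))
hs=cv2.cvtColor(I["top"].astype(np.uint8),cv2.COLOR_BGR2HSV)
P=X["top"];q=np.load("m_top_driver.npy")&(P[...,2]>.134);pp=np.array([onplane("top",p,.144)[:2] for p in np.argwhere(q)])
print("handle top",q.sum(),pp.mean(0),cv2.minAreaRect((pp*1000).astype(np.float32)), np.nanmedian(P[q],0))
E
```

```text
drv top [ 0.4745 -0.3114  0.1443] guard top-only [ 0.4745 -0.3094  0.066 ]
deck rect ((522.9111328125, 9.032745361328125), (290.3873291015625, 258.59075927734375), 79.19369506835938)
side orange 106 [186.8302 279.8396] z max [0.0956 0.0986]
 red 15 [185.6667 292.8   ] [ 0.5772 -0.0073  0.079 ]
 red 14 [195.     268.2857] [0.5153 0.0115 0.079 ]
 post 17 [129.5882 210.    ] [0.5683 0.2751 0.104 ] [0.5761 0.2861 0.0951]
 post 28 [145.0357 281.5   ] [0.6489 0.0958 0.104 ] [0.6507 0.0974 0.1022]
 post 13 [157. 146.] [0.3882 0.2951 0.104 ] [0.3891 0.297  0.1024]
 post 49 [169.9388 222.6939] [0.4836 0.1275 0.104 ] [0.4849 0.1292 0.1022]
 post 57 [196.4386 344.1754] [ 0.6073 -0.1283  0.104 ] [ 0.6087 -0.1275  0.1024]
 post 68 [230.0588 280.9706] [ 0.4416 -0.0958  0.104 ] [ 0.4422 -0.0953  0.1032]
 post 133 [288.2481 381.4436] [ 0.4642 -0.3146  0.104 ] [ 0.4639 -0.3147  0.1044]
 post 991 [387.2038  60.0192] [ 0.0043 -0.0722  0.104 ] [ 0.0061 -0.0719  0.1041]
top orange 99 [197.9293 275.1313] z max [0.0956 0.097 ]
fin c [0.5473 0.0047] ((547.1814575195312, 4.760734558105469), (11.6631975173950
[... 362 characters left out ...]
1235  0.104 ] [ 0.611  -0.1239  0.1018]
 post 15 [177.5333 144.3333] [0.5861 0.2704 0.104 ] [0.5873 0.2728 0.0961]
 post 70 [226.7714 211.7714] [0.4872 0.1321 0.104 ] [0.4873 0.1324 0.1019]
 post 55 [234.3818 424.2364] [ 0.4747 -0.2979  0.104 ] [ 0.4747 -0.2977  0.1045]
 post 70 [248.8    322.5429] [ 0.4443 -0.0915  0.104 ] [ 0.4443 -0.0918  0.1017]
 post 13 [265.7692 130.9231] [0.4083 0.2919 0.104 ] [0.408  0.2934 0.0997]
stand rect ((474.681884765625, -310.9708251953125), (81.18174743652344, 79.86105346679688), 85.01178741455078)
handle top 207 [ 0.4745 -0.3079] ((475.0010070800781, -307.88482666015625), (27.171083450317383, 27.077852249145508), 88.86608123779297) [ 0.4752 -0.3078  0.1428]
```

```bash
cat >> h.py <<'E'
def Rt(a,roll=0):
    "tool down, closing line at world angle a"
    c,s=np.cos(a),np.sin(a);return np.array([[-s,c,0],[c,s,0],[0,0,-1.]])
BAY=np.array([.5465,.0035]);YAW=-.190
def sc(x,y=0):
    c,s=np.cos(YAW),np.sin(YAW);return BAY+np.array([c*x-s*y,s*x+c*y])
DRV=np.array([.4748,-.3100])
E
python3 - <<'E'
from h import *
print(readout.get_time(),readout.get_opening())
for nm,p,z in(("drv",DRV,.105),("near",sc(-52),.19),("far",sc(52),.19)):
    for a in np.arange(-4,4.1,.5):
        q=robot.ik([*p,z],Rt(a)); print(nm,round(a,2),None if q is None else np.round(q,2))
E
```

```text
1.8 0.09396127885893756
drv -4.0 [ 1.21  0.64 -0.91  1.84  0.6   0.97  2.32]
drv -3.5 [-0.25  0.74  1.08  1.89 -0.78  1.01 -2.32]
drv -3.0 [-0.25  0.74  1.08  1.89 -0.78  1.01 -1.82]
drv -2.5 [-0.25  0.74  1.08  1.89 -0.78  1.01 -1.32]
drv -2.0 [-0.14  0.63  0.9   1.88 -0.62  0.93 -0.95]
drv -1.5 [-0.05  0.57  0.76  1.88 -0.5   0.89 -0.55]
drv -1.0 [-0.05  0.57  0.75  1.88 -0.5   0.89 -0.05]
drv -0.5 [-0.04  0.57  0.74  1.88 -0.49  0.88  0.45]
drv 0.0 [-0.05  0.57  0.75  1.88 -0.5   0.89  0.95]
drv 0.5 [-0.02  0.56  0.71  1.88 -0.47  0.88  1.42]
drv 1.0 [ 0.04  0.53  0.63  1.88 -0.4   0.86  1.87]
drv 1.5 [-0.14  0.64  0.9   1.88 -0.62  0.93  2.55]
drv 2.0 [ 0.95  0.52 -0.55  1.85  0.34  0.87  2.24]
drv 2.5 [ 1.31  0.73 -1.09  1.84  0.75  1.05  2.42]
drv 3.0 [-0.25  0.74  1.08  1.89 -0.78  1.01 -2.1 ]
drv 3.5 [-0.25  0.74  1.08  1.89 -0.78  1.01 -1.6 ]
drv 4.0 [-0.25  0.74  1.08  1.89 -0.78  1.01 -1.1 ]
near -4.0 None
near -3.5 None
near -3.0 None
near -2.5 None
near -2.0 None
near -1.5 None
near -1.0 None
near -0.5 None
near 0.0 None
near 0.5 None
near 1.0 None
near 1.5 None
near 2.0 None
near 2.5 None
near 3.0 None
near 3.5 None
near 4.0 None
far -4.0 None
far -3.5 None
far -3.0 None
far -2.5 None
far -2.0 None
far -1.5 None
far -1.0 None
far -0.5 None
far 0.0 None
far 0.5 None
far 1.0 None
far 1.5 None
far 2.0 None
far 2.5 None
far 3.0 None
far 3.5 None
far 4.0 None
```

```bash
python3 - <<'E'
from h import *
for z in(.19,.25,.35):
  print(z,[robot.ik([*p,z],Rt(a)) is not None for p in (sc(-52),sc(52),[.5,.2]) for a in(-1.6,0,1.3)])
a=-1.57-.01
q=robot.ik([*DRV,.25],Rt(a));print(np.round(q,2))
robot.move_ptp([*DRV,.25],Rt(a))
print(readout.get_time(),np.round(readout.get_qpos(),2))
for z in(.19,.25,.35):
  print(z,[robot.ik([*p,z],Rt(a)) is not None for p in (sc(-52),sc(52),[.5,.2]) for a in(-1.6,0,1.3)])
E
```

```text
0.19 [False, False, False, False, False, False, True, True, True]
0.25 [False, False, False, False, False, False, True, True, True]
0.35 [False, False, False, False, False, False, True, True, True]
[-0.31  0.51  1.14  1.76 -0.49  1.2  -0.61]
5.025 [-0.31  0.51  1.14  1.76 -0.49  1.2  -0.61]
0.19 [False, False, False, False, False, False, True, True, True]
0.25 [False, False, False, False, False, False, True, True, True]
0.35 [False, False, False, False, False, False, True, True, True]
```

```bash
python3 - <<'E'
from h import *
a=-1.58
robot.gripper_to(.06)
robot.move_linear([*DRV,.108],.2,threshold=12)
f=readout.get_force(); print(readout.get_ee_pos(),f)
robot.gripper_to(0.0); print("open",readout.get_opening(),readout.get_grasp_force(),readout.get_ee_pos(),readout.get_force()-f)
print(robot.move_linear([*DRV,.225],.2), readout.get_time(), readout.get_force()-f)
for n in("side","top"):
    p,d=grab_frame(n);cv2.imwrite(f"pics/{n}1.png",p[:,:,::-1]);np.save(n+"1.npy",d)
    print(n,[(np.round(r["pixel"],1),round(r["p"],2)) for r in tip_of(n,"driver")[:2]],proj(n,[[*DRV,.122]]))
for x in(-.052,.052): print([np.round(robot.ik([*sc(x),.19],Rt(a)),2) for a in(-1.63,-.06,1.34)])
s=cv2.imread("pics/side1.png");r,c=map(int,proj("side",[[*DRV,.14]])[0])
cv2.imwrite("pics/c1.png",cv2.resize(cv2.convertScaleAbs(s[r-45:r+45,c-60:c+60],alpha=1.6),(600,450),interpolation=cv2.INTER_CUBIC))
E
```

```text
[ 0.47512953 -0.31050415  0.10897949] [0.4813513  0.15548892 0.29491701]
open 0.027899409857689902 30.00064730644226 [ 0.47489335 -0.31003907  0.10817363] [-0.71722685  1.01063033  2.97740007]
False 7.9167 [-1.61662349  0.13861454 -2.14526578]
side [(array([280.4, 383. ]), 0.85)] [[277.11158224 384.57463639]]
top [] [[234.28834387 433.63800697]]
[array([-1.03,  0.45,  1.19,  1.99, -0.49,  1.03, -1.24]), array([-0.88,  0.34,  0.95,  1.99, -0.33,  0.98,  0.17]), array([-0.53,  0.25,  0.51,  1.98, -0.15,  0.95,  1.39])]
[array([-0.79,  0.63,  1.07,  1.74, -0.61,  1.14, -1.16]), array([-0.63,  0.51,  0.8 ,  1.74, -0.41,  1.07,  0.25]), array([-0.35,  0.42,  0.4 ,  1.73, -0.19,  1.02,  1.46])]
```

View pics/c1.png

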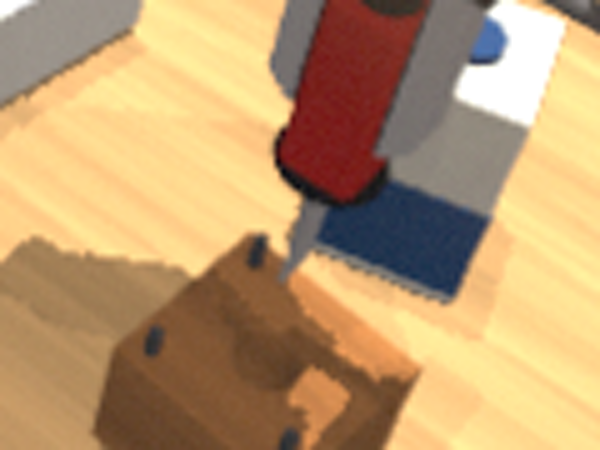

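The blade shows edge-on at crop (285,285), so it runs along world x, perpendicular to the closing line. Next I'll hover over the front retainer.

```bash
python3 - <<'E'
from h import *
robot.move_linear([*DRV,.25],.25)
p=sc(-.052);a=-1.63
robot.move_ptp([*p,.25],Rt(a)); robot.move_linear([*p,.205],.2)
print(p,readout.get_time(),np.round(readout.get_qpos(),2),readout.get_ee_pos())
tip=[*p,.0985]; hd=[*p,.0825]
ims=[]
for n in("side","top"):
    im,d=grab_frame(n);np.save(n+"2.npy",d);b=np.ascontiguousarray(im[:,:,::-1]);cv2.imwrite(f"pics/{n}2.png",b)
    print(n,proj(n,[tip,hd]),[(q,np.round(r["pixel"],1),round(r["p"],2)) for q in("driver","latch_near_slot") for r in tip_of(n,q)[:1]])
    r,c=map(int,proj(n,[tip])[0]);ims.append(cv2.resize(cv2.convertScaleAbs(b[r-30:r+30,c-26:c+27],alpha=1.7),(400,450),interpolation=cv2.INTER_CUBIC))
cv2.imwrite("pics/c2.png",np.hstack(ims))
E
```

```text
[0.49543578 0.01332066] 9.975 [-0.95  0.34  1.04  1.97 -0.34  1.02 -1.38] [0.49543526 0.01197664 0.20525358]
side [[192.62510867 261.3285922 ]
 [197.8804394  261.46639069]] [('driver', array([179.8, 154.2]), 0.71), ('latch_near_slot', array([199.7, 265.2]), 0.54)]
top [[223.18741346 270.7281824 ]
 [223.44915377 270.75357551]] []
```

View pics/c2.png

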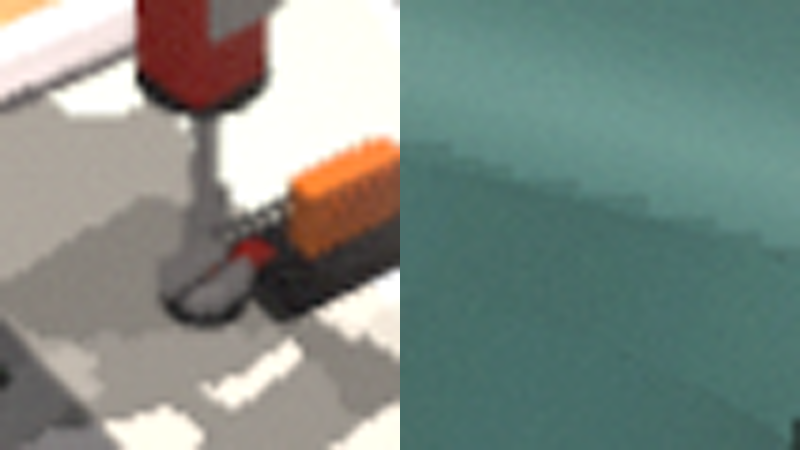

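The shank axis at crop column 205 lines up with the head centre at about 207, and the arm hides the top view. I'll descend gently.

```bash
python3 - <<'E'
from h import *
np.set_printoptions(precision=4,suppress=True)
p=sc(-.052)
print(readout.get_ee_pos(),readout.get_force())
h=robot.move_linear([*p,.184],.05,threshold=10)
print(h,readout.get_ee_pos(),readout.get_force(),readout.get_moment(),readout.get_time(),readout.get_opening())
E
```

```text
[0.4958 0.0134 0.2057] [ 0.7731  0.5685 -1.7932]
False [0.4953 0.0133 0.1838] [-0.2329  1.8797 -1.2827] [0.3615 0.2657 0.0234] 10.8417 0.02801319578795222
```

```bash
python3 - <<'E'
from h import *
np.set_printoptions(precision=4,suppress=True)
q0=readout.get_qpos()
for dq in(.4,.9,1.25,1.42):
    q=q0.copy();q[6]+=dq;robot.goto_joints(list(q))
    print(dq,readout.get_ee_pos(),readout.get_force(),readout.get_moment(),readout.get_time())
p=readout.get_ee_pos()
robot.move_linear([p[0],p[1],.25],.2)
for n in ("side",):
    im,d=grab_frame(n);b=np.ascontiguousarray(im[:,:,::-1])
    r,c=195,275;cv2.imwrite("pics/c3.png",cv2.resize(cv2.convertScaleAbs(b[r-40:r+40,c-45:c+45],alpha=1.7),(540,480),interpolation=cv2.INTER_CUBIC))
print(readout.get_time(),readout.get_qpos())
E
```

```text
0.4 [0.4954 0.0137 0.184 ] [-0.9878  3.8331  1.2858] [ 1.3318  0.5743 -0.1154] 11.325
0.9 [0.4956 0.013  0.184 ] [0.8783 0.2877 0.1888] [-0.0347 -0.266  -0.0851] 11.8917
1.25 [0.4959 0.0129 0.1841] [ 4.5622 -2.8078 -0.8056] [-0.9701 -1.4969 -0.0331] 12.3333
1.42 [0.4961 0.0128 0.1841] [ 5.7076 -2.0269 -2.0193] [-1.0945 -1.9728 -0.0723] 12.625
13.1583 [-1.0093  0.2769  1.0899  1.9229 -0.2746  1.1054 -0.0223]
```

View pics/c3.png

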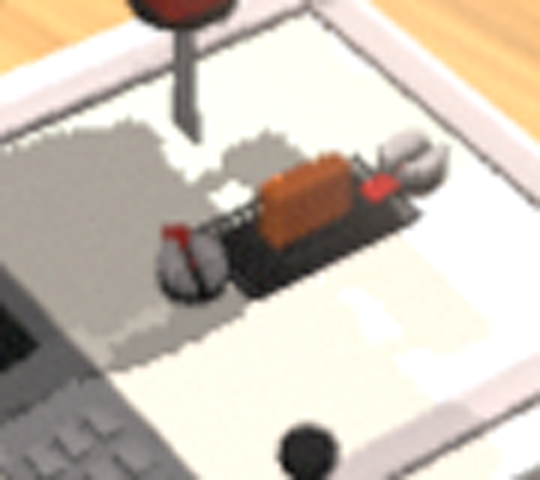

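The front tongue now points to the side at crop (175,235) and the slot has turned. On to the back retainer.

```bash
python3 - <<'E'
from h import *
np.set_printoptions(precision=4,suppress=True)
p=sc(.052)
robot.move_ptp([*p,.25],Rt(-1.63)); robot.move_linear([*p,.2],.2)
f0=readout.get_force()
h=robot.move_linear([*p,.184],.05,threshold=10)
print(h,readout.get_ee_pos(),readout.get_force()-f0,readout.get_time(),readout.get_opening())
if not h:
    q0=readout.get_qpos()
    for dq in(.5,1.,1.42):
        q=q0.copy();q[6]+=dq;robot.goto_joints(list(q))
        print(dq,readout.get_ee_pos(),readout.get_force(),readout.get_moment(),readout.get_time())
    e=readout.get_ee_pos();robot.move_linear([e[0],e[1],.25],.2)
    robot.move_ptp([*DRV,.25],Rt(-1.58))
ims=[]
for n,(r,c) in (("side",(190,280)),("top",(200,276))):
    im,d=grab_frame(n);b=np.ascontiguousarray(im[:,:,::-1]);cv2.imwrite(f"pics/{n}4.png",b)
    ims.append(cv2.resize(cv2.convertScaleAbs(b[r-32:r+32,c-26:c+26],alpha=1.6),(390,480),interpolation=cv2.INTER_CUBIC))
cv2.imwrite("pics/c4.png",np.hstack(ims))
print(readout.get_time(),readout.get_ee_pos())
E
```

```text
False [ 0.5975 -0.0064  0.184 ] [-0.5268 -0.7031 -0.6965] 15.0917 0.027669806420280718
0.5 [ 0.5976 -0.0061  0.1842] [-0.2793  2.5843  0.459 ] [ 0.6652  0.3616 -0.0276] 15.6583
1.0 [ 0.5978 -0.0067  0.1842] [ 1.7824 -1.2765 -1.0432] [-0.4916 -0.7377 -0.0619] 16.225
1.42 [ 0.5983 -0.0068  0.1843] [ 5.9136 -2.0355 -2.228 ] [-0.9139 -1.8158 -0.0711] 16.725
18.55 [ 0.4757 -0.3089  0.2497]
```

View pics/c4.png

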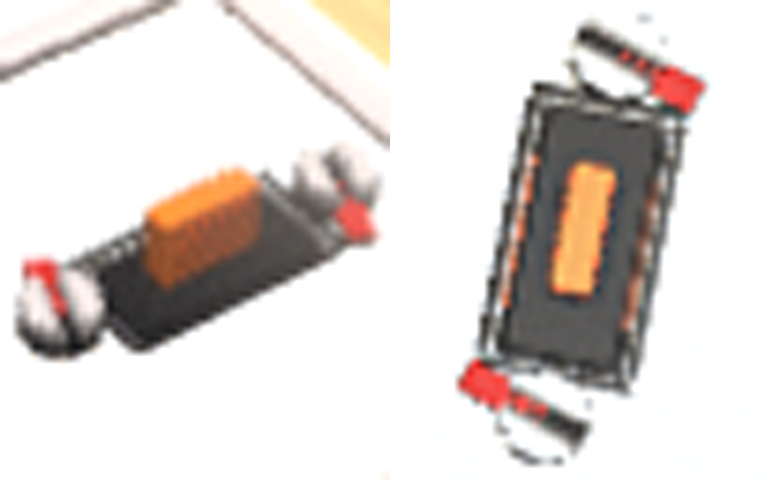

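Both tongues are turned away: the slots run from crop (575,435) to (480,380) and from (585,35) to (690,95). I'll measure the angles precisely before putting the driver back.

```bash
python3 - <<'E'
from h import *
for f in("top0","top4"):
    b=cv2.imread(f"pics/{f}.png");h=cv2.cvtColor(b,cv2.COLOR_BGR2HSV).astype(float)
    w=np.clip((np.minimum(b[...,2].astype(float)-b[...,1],b[...,2].astype(float)-b[...,0])-30),0,None)
    w[((h[...,0]>5)&(h[...,0]<170))]=0
    for nm,x in(("near",-.052),("far",.052)):
        c=proj("top",[[*sc(x),.08]])[0];rr,cc=np.indices(w.shape)
        m=w*(np.hypot(rr-c[0],cc-c[1])<16)
        P=np.argwhere(m>0);ww=m[m>0];X=np.array([onplane("top",p,.079)[:2] for p in P]);mu=np.average(X,0,weights=ww)
        C=np.cov(X.T,aweights=ww);v=np.linalg.eigh(C)[1][:,1];d=mu-(sc(x)+[0,.0013])
        if v@d<0:v=-v
        off=YAW+(np.pi if x>0 else 0);wr=lambda t:(t+np.pi)%(2*np.pi)-np.pi
        # slot axis: red and dark (non-white) pixels within the head
        print(f,nm,len(P),"by centroid",wr(np.arctan2(d[1],d[0])-off),"by PCA",wr(np.arctan2(v[1],v[0])-off))
E
```

```text
top0 near 37 by centroid 0.168250135362086 by PCA 0.23745278029689443
top0 far 32 by centroid 0.15462607732735822 by PCA 0.24769072723402275
top4 near 40 by centroid 1.221297462957561 by PCA 1.2834278597521847
top4 far 33 by centroid 1.2677503797466994 by PCA 1.2347586218300615
```

```bash
python3 - <<'E'
from h import *
np.set_printoptions(precision=4,suppress=True)
for x in(.052,-.052):
    p=sc(x)
    robot.move_ptp([*p,.25],Rt(-.42)); robot.move_linear([*p,.2],.2)
    h=robot.move_linear([*p,.184],.05,threshold=10)
    print(h,readout.get_ee_pos(),readout.get_force(),readout.get_time())
    if h: break
    q=readout.get_qpos();q[6]+=.37;robot.goto_joints(list(q))
    print(readout.get_ee_pos(),readout.get_force(),readout.get_moment(),readout.get_time())
    e=readout.get_ee_pos();robot.move_linear([e[0],e[1],.25],.25)
if not h: robot.move_ptp([*DRV,.25],Rt(-1.58))
ims=[]
for n,(r,c) in (("side",(265,385)),("top",(200,276))):
    im,d=grab_frame(n);b=np.ascontiguousarray(im[:,:,::-1]);cv2.imwrite(f"pics/{n}5.png",b)
    ims.append(cv2.resize(cv2.convertScaleAbs(b[r-32:r+32,c-26:c+26],alpha=1.6),(390,480),interpolation=cv2.INTER_CUBIC))
    print(n,[(np.round(r["pixel"],1),round(r["p"],2)) for r in tip_of(n,"driver")[:2]])
cv2.imwrite("pics/c5.png",np.hstack(ims))
print(readout.get_time(),readout.get_ee_pos(),readout.get_opening())
E
```

```text
False [ 0.5977 -0.0065  0.1841] [ 1.561  -0.6569 -2.4971] 20.6583
[ 0.5986 -0.0067  0.1845] [ 6.8591 -1.9919 -4.2305] [-0.6458 -2.1377 -0.0744] 21.1167
False [0.4955 0.0132 0.1841] [ 1.2377 -1.1825 -1.401 ] 22.9833
[0.4964 0.013  0.1846] [ 5.9758 -1.36   -5.3871] [-0.6843 -1.9285 -0.0562] 23.4417
side [(array([272.5, 386.2]), 0.8), (array([220.7, 275.2]), 0.74)]
top []
25.2833 [ 0.4755 -0.3089  0.2499] 0.02781193265407256
```

View pics/c5.png

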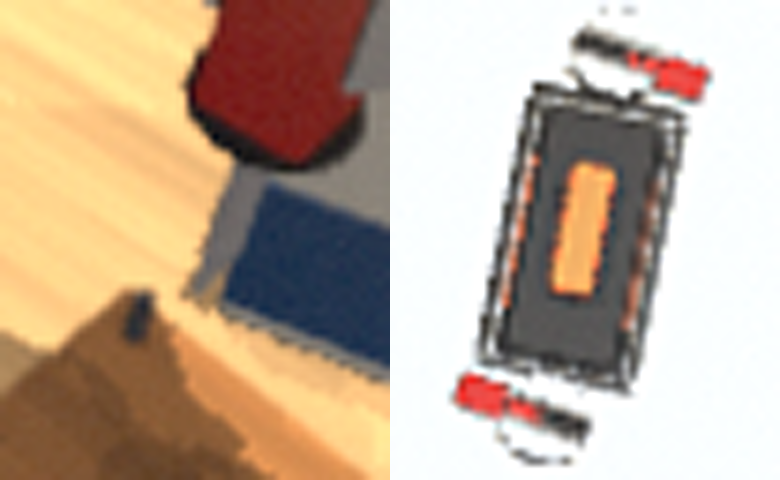

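Both tongues are now well clear, at about 1.38 rad. The driver goes back in its stand.

```bash
python3 - <<'E'
from h import *
np.set_printoptions(precision=4,suppress=True)
print(robot.move_linear([*DRV,.165],.2))
h=robot.move_linear([*DRV,.1095],.1,threshold=10)
e=readout.get_ee_pos();print(h,e,readout.get_force(),readout.get_time())
if e[2]<.114:
    robot.gripper_to(.05); robot.move_linear([*DRV,.24],.25)
    p=sc(0);print(readout.get_time(),[np.round(q,2) if q is not None else None for q in [robot.ik([*p,z],Rt(YAW+a)) for a in(-np.pi/2,np.pi/2) for z in(.0935,.16)]])
    im,d=grab_frame("side");cv2.imwrite("pics/side6.png",im[:,:,::-1])
    print([(np.round(r["pixel"],1),round(r["p"],2)) for r in recognise("side","driver")[:2]])
    cv2.imwrite("pics/c6.png",cv2.resize(cv2.convertScaleAbs(im[225:345,300:460,::-1],alpha=1.5),(480,360)))
E
```

```text
False
True [ 0.4743 -0.3094  0.1079] [-0.4258  1.4708  7.4973] 26.45
27.6917 [array([-0.79,  0.66,  0.98,  1.94, -0.7 ,  0.92, -1.22]), array([-0.87,  0.58,  1.08,  1.9 , -0.6 ,  1.03, -1.29]), array([-0.33,  0.46,  0.34,  1.93, -0.21,  0.79,  1.5 ]), array([-0.4 ,  0.37,  0.41,  1.88, -0.18,  0.92,  1.48])]
[(array([284.9, 381.5]), 0.9)]
```

View pics/c6.png

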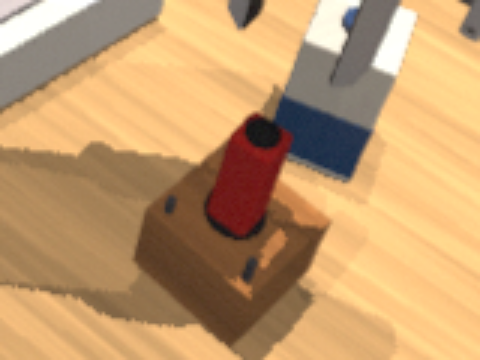

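The driver stands in its stand, guard seated on the top at crop (237,225). Now I grip the fin.

```bash
python3 - <<'E'
from h import *
np.set_printoptions(precision=4,suppress=True)
p=sc(0);a=YAW+np.pi/2
robot.move_ptp([*p,.2],Rt(a)); robot.gripper_to(.04)
robot.move_linear([*p,.13],.2); robot.pause(.2)
f0=readout.get_force();m0=readout.get_moment()
h=robot.move_linear([*p,.0935],.08,threshold=8)
print(h,readout.get_ee_pos(),readout.get_force()-f0,readout.get_time())
if not h:
    robot.gripper_to(0.); robot.pause(.2)
    print(readout.get_opening(),readout.get_grasp_force(),readout.get_ee_pos(),p,readout.get_force()-f0,readout.get_moment()-m0,readout.get_time())
    np.save("f0.npy",f0)
E
```

```text
False [0.5465 0.0034 0.0933] [ 0.0215 -0.8629 -1.0835] 31.375
0.01173375600585424 29.999448359012604 [0.5468 0.0042 0.0938] [0.5465 0.0035] [-0.1575  5.3963  3.0522] [ 1.2808 -0.0607 -0.0428] 32.125
```

```bash
cat > rock.py <<'E'
from h import *
from scipy.spatial.transform import Rotation as Ro
np.set_printoptions(precision=4,suppress=True)
f0=np.load("f0.npy");S=np.array([.5467,.0044,.049]);u=np.array([np.cos(YAW),np.sin(YAW),0]);R0=Rt(YAW+np.pi/2)
def pose(th,h): Q=Ro.from_rotvec(u*th);return S+Q.apply([0,0,.0445+h]),Q.as_matrix()@R0
def go(th,h,T):
    p,R=pose(th,h);d=np.linalg.norm(p-readout.get_ee_pos());robot.move_linear(list(p),max(d/T,.003),frame=R)
    print(round(th,3),round(h,4),readout.get_ee_pos()-p,readout.get_force()-f0,round(readout.get_time(),2))
E
python3 - <<'E'
from rock import *
go(0,0,.3); go(.095,.0012,.6)
h=.0012;s=-1
for i in range(3):
    h+=.0024; go(.095*s,h,.9); s=-s
E
```

```text
0 0 [ 0.0001 -0.0002  0.0002] [-0.961   1.7215  5.1416] 32.58
0.095 0.0012 [ 0.0001 -0.0002  0.0001] [-0.9972  2.0504  4.9405] 33.36
-0.095 0.0036 [-0.0001 -0.0002 -0.0002] [ 1.1064 -0.6682 -6.8973] 34.4
0.095 0.006 [-0.0002  0.0001 -0.0002] [  4.4533   2.9763 -14.4406] 35.47
-0.095 0.0084 [-0.0004 -0.0003 -0.0003] [  1.8301  -1.4515 -16.6892] 36.52
```

```bash
python3 - <<'E'
from rock import *
h=.0084;s=1
for i in range(9):
    fz=-(readout.get_force()-f0)[2]
    h+=.0022 if fz<12 else (.0014 if fz<16 else .0004); go(.098*s,h,.8); s=-s
    if h>.0205: break
print(h,s)
E
```

```text
0.098 0.0088 [0.0001 0.0002 0.0009] [-3.876   4.0079  0.8714] 37.49
-0.098 0.011 [ 0.0001 -0.0003  0.0006] [-3.6083  0.0346  4.4206] 38.47
0.098 0.0132 [0.0001 0.     0.0004] [-3.7246  2.8164  0.8419] 39.44
-0.098 0.0154 [ 0.0003 -0.0002  0.0005] [-5.4732  1.0669  8.971 ] 40.4
0.098 0.0176 [0.0019 0.0012 0.0015] [ 1.1099  8.9073 13.0034] 41.37
-0.098 0.0198 [ 0.0007 -0.0002  0.0004] [ 1.3495 -0.7623  4.6798] 42.43
0.098 0.022 [-0.0001  0.0001 -0.0002] [-0.2836  0.3141 -4.864 ] 43.39
0.022000000000000002 -1
```

```bash
python3 - <<'E'
from rock import *
go(0,.0235,.7); go(0,.035,.8); go(0,.061,1.2); robot.pause(.3)
print(readout.get_opening(),readout.get_force()-f0,readout.get_time())
X={}
for n in("side","top"):
    im,d=grab_frame(n);cv2.imwrite(f"pics/{n}7.png",im[:,:,::-1]);X[n]=cloud(n,d)
    print(n,[(q,np.round(r["pixel"],1),round(r["p"],2)) for q in("pack","scale") for r in tip_of(n,q)[:1]],proj(n,[[*S[:2],.095]]))
P=X["top"]
r,c=180,280;cv2.imwrite("pics/c7.png",cv2.resize(cv2.convertScaleAbs(cv2.imread("pics/side7.png")[r-60:r+75,c-90:c+90],alpha=1.5),(800,600),interpolation=cv2.INTER_CUBIC))
E
```

```text
0 0.0235 [-0.0001 -0.0002  0.    ] [-0.5481  0.5575 -3.6866] 44.25
0 0.035 [-0.      0.0001 -0.    ] [-0.3479 -1.0049 -4.3174] 45.2
0 0.061 [-0.0001 -0.     -0.0001] [ 0.2159 -0.0465 -4.5628] 46.55
0.011876799221591799 [-0.6456 -0.6482 -3.982 ] 46.85
side [('pack', array([187.6, 280.3]), 0.62), ('scale', array([215.5, 271. ]), 0.89)] [[184.4878 280.2081]]
top [('pack', array([235.3, 413. ]), 0.39)] [[198.288  275.2675]]
```

View pics/c7.png

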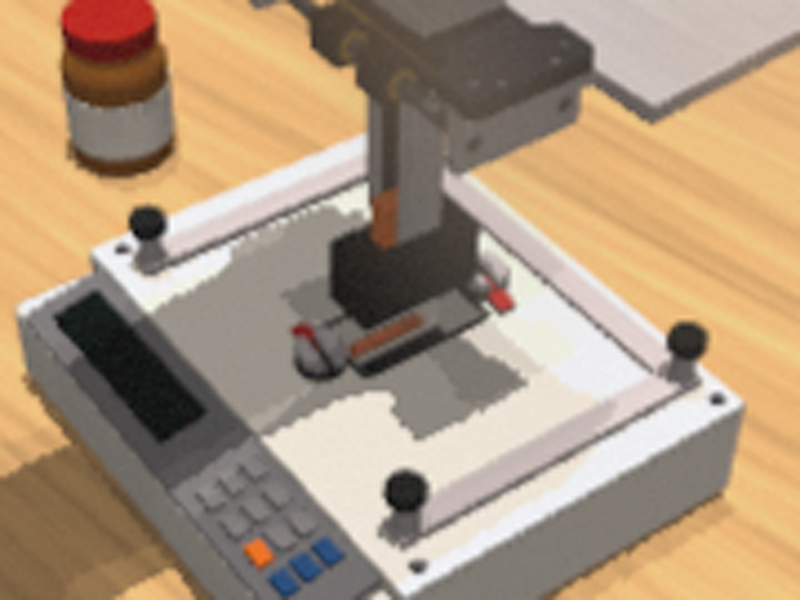

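The pack hangs upright and clear of the bay, its lower edge (375,325)-(478,270) parallel to the bay edge. The scale's posts are at the same pixels as before, so it has not moved. One height check, then I hand in.

```bash
python3 - <<'E'
from h import *
for z in(.085,.095,.105):
    print(z,[np.round([(c-190)*4.444,(r-120)*4.444]) for r,c in proj("side",[[*sc(x,-.016),z] for x in(-.035,.035)])])
print("bay edge z.07",[np.round([(c-190)*4.444,(r-120)*4.444]) for r,c in proj("side",[[*sc(x,-.019),.07] for x in(-.037,.037)])])
print(readout.get_joint_vel().max(),readout.get_time())
E
```

```text
0.085 [array([364., 347.]), array([475., 293.])]
0.095 [array([364., 332.]), array([476., 278.])]
0.105 [array([364., 318.]), array([476., 264.])]
bay edge z.07 [array([364., 374.]), array([480., 316.])]
0.0007496869842645149 47.15
```

```bash
python3 - <<'E'
from h import *
g=cv2.cvtColor(cv2.imread("pics/side7.png"),cv2.COLOR_BGR2GRAY)
for x in(-.025,-.01,.015,.028):
    e=proj("side",[[*(sc(x,-.016)+[.0002,.0009]),z] for z in(.085,.095,.105,.1325)]);c=int(round(e[1,1]))
    print(c,np.round(e[:,0],1),dict(zip(range(int(e[3,0])-3,int(e[0,0])+6),g[int(e[3,0])-3:int(e[0,0])+6,c].tolist())))
E
```

```text
275 [196.1 192.8 189.5 180. ] {177: 30, 178: 32, 179: 28, 180: 32, 181: 28, 182: 26, 183: 23, 184: 28, 185: 26, 186: 26, 187: 24, 188: 24, 189: 23, 190: 25, 191: 24, 192: 29, 193: 62, 194: 64, 195: 59, 196: 53, 197: 52, 198: 70, 199: 56, 200: 31, 201: 22}
281 [193.4 190.1 186.8 177.4] {174: 47, 175: 33, 176: 37, 177: 35, 178: 33, 179: 34, 180: 32, 181: 31, 182: 28, 183: 30, 184: 33, 185: 33, 186: 32, 187: 31, 188: 29, 189: 33, 190: 64, 191: 59, 192: 53, 193: 50, 194: 53, 195: 71, 196: 55, 197: 31, 198: 27}
290 [189.1 185.8 182.5 173.1] {170: 45, 171: 44, 172: 44, 173: 42, 174: 42, 175: 41, 176: 41, 177: 41, 178: 39, 179: 38, 180: 40, 181: 40, 182: 38, 183: 38, 184: 38, 185: 47, 186: 68, 187: 74, 188: 75, 189: 75, 190: 74, 191: 76, 192: 75, 193: 74, 194: 63}
294 [186.9 183.6 180.3 170.9] {167: 73, 168: 48, 169: 47, 170: 47, 171: 45, 172: 46, 173: 44, 174: 43, 175: 44, 176: 44, 177: 44, 178: 43, 179: 42, 180: 42, 181: 41, 182: 40, 183: 41, 184: 42, 185: 39, 186: 48, 187: 66, 188: 75, 189: 75, 190: 75, 191: 76}
```

The lower edge lies at z ≈ 0.095–0.097, so the pack's underside is about 25 mm above the deck and level. Handing in.

```bash
python3 -c "
from rig import *
print(robot.sign_off(),readout.get_time())"
```

```text
the job is handed in; nothing more can be done
the job is handed in; nothing more can be done
```

The job is handed in at about 47 s: both retainers are turned clear, the driver is back in its stand, and the pack is rocked free and held upright about 25 mm above the deck. The scale shows no movement in the side camera.

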